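# Hold a spread snap ring at the groove of a wooden sun's axle

### The arm

A 6-joint arm with a two-finger parallel gripper is mounted at the origin on the work surface. World frame = base frame: x ahead of the robot, y to its left, z up, the work surface at z = 0. Lengths are in m, angles in degrees, forces in N, time in s.
With the tool pointing down it reaches from about 0.3 to 0.75 m from the base axis. Payload 8.5 kg.
Tool frame: the origin (TCP) lies midway between the tips of the shut fingers; the grasp point (between the pads) lies 19 mm behind it; z points along the fingers, y is the direction in which the jaws open and shut (so a half turn about z gives the same grasp; the last joint's range is limited). The gripper opens to 85 mm and grips with 20 to 120 N. Pads are 22 mm wide; open, the fingers measure 114 mm over their backs; the gripper's body (76 mm by 85 mm) begins 54 mm behind the grasp point. The pads swing forward as they close: fully open they stand 13 mm farther back than shut.
Start: joints at [-87.049, 21.807, 74.336, -0, 83.858, -12.336], TCP at [0.145, -0.531, 0.199] pointing down, gripper open.
Joint ranges: [-178.18, 178.18], [-50.72, 133.34], [12.68, 142.11], [-81.47, 261.47], [9.98, 163.14], [-165.26, 165.26]. Speed limits (degrees/s): [136.94, 136.94, 180, 180, 180, 180].

### API

Orientations are given as a 3x3 rotation matrix whose columns are the frame's x, y, z axes.
In Python, from rig import status, eyes, env gives the robot as it stands. The module is installed in compiled form; this text tells all that it offers.
- The arm moves only by the tool play_rows, never from a script. Its argument "targets" is text: rows parted by semicolons, each of 5 numbers parted by spaces: the shift along the tool's x, y, z in m, then the turn about the tool's z in rad, then the closure, from 0 (fully open) to 1 (shut). A call has 1 to 5 rows; each row is the pose to reach, as a shift and turn from the pose commanded when the call began, along the tool's axes at that moment; what a row does not reach only later rows make up. A row lasts 1/10 s, in which the tool goes at most 50 mm and 8.59 degrees, less where a joint would pass 70% of its speed; a pose out of reach is approached as far as the arm can. A call with a gripper value outside its range is refused whole. The fingers move at their own pace and stop on an object; "force" is the grip in N (left out, the last holds). Time passes only in rows, so rows that repeat a pose let the fingers close. It gives the time, the measured TCP pose, the force and the opening at its end, in the units of the state.
- status.observe(): the state, without advancing time (a new reading comes with each control period).
- eyes.get_image(name): name is "scene" or "top" or "wrist"; returns a dict with "pixels" (480x640x3 uint8, red, green, blue), "range_z" (480x640 float32, m along the optical axis (not along the pixel's ray), 0 where there is no reading), "mtx" (3x3 intrinsics, pixels), "k1" (the pictures are not rectified: a ray, as slopes to the right and down, at radius r is drawn at 1 + k1 r^2 times it, then the intrinsics apply), "world_to_cam" (4x4, takes a point from world to camera coordinates); the wrist camera has in their place "T_tool_cam" (4x4, takes a point from camera to tool coordinates, whose origin is the TCP and whose axes are the flange's). Camera axes: x right, y up, looking along -z (the intrinsics and any distortion apply to the point x, -y, -z); pixel columns grow to the right and rows downward; lengths in m; the calibration is good to about 2 mm. A picture is of the moment at which its call begins: read the wrist's pose just before it.
- env.close_job(): hands the job in, once; it reports no verdict.
The state is a dict: "time_s": time; "q": joint angles; "qvel": joint speeds; "joint_efforts": joint torques, N m; "position": TCP position; "tool_rot": TCP orientation; "ft_force": force on the tool from outside, world axes, zero at the start; "wrist_torque": the same for the moment, N m; "grip_width": finger opening in m.
Only numpy, scipy, OpenCV 4.12 (cv2) and the standard library are available. Lean on these libraries where they do the work, as an engineer would, in place of code of your own. Each camera call takes 0.05 s, during which the arm holds its last target.

### The job

One of the two yellow wooden suns already has its blue snap ring on the axle; the other axle has only its brass washer. Take the snap ring pliers by their handles out of the stand, squeeze them so that the blue ring on their tips is fully spread, and slide the ring gently, upright, down over the end of the axle that has no ring until it is level with the dark groove, clear of the washer. Finish there, still holding the pliers squeezed so that the ring stays spread (do not let go or let the ring close on the axle), and leave everything else on the bench alone.

Things in the scene. Friction and masses are not known exactly. Their poses are not given: they have to be found in the camera images.
- pliers: Snap ring pliers, about 0.2 kg, upright in the stand. Origin at the pivot, 90 mm above the bench at the start; z up along the handles, y from handle to handle, x towards the ring's side. A dark crossbar, 76 (y) x 16 (x) x 12 mm (z), centred on the origin, rests on the stand. Orange handles above, two steel jaws below with the blue ring fixed to their tips.
- handles (a point): Midway between the two orange handles, at the height to grip: 58 mm above the pliers' origin (axes as the pliers). Handles: 27 to 83 mm above that origin, 14 mm wide in x, outer faces 49 mm apart in y here when slack, 42 mm and parallel when fully squeezed.
- ring_centre (a point): Centre of the blue ring on the pliers, 16 mm to +x and 66 mm below their origin (axes as the pliers; ring axis z). Ring 3 mm thick, 30 mm outside, 21 mm bore when slack: too small for the axle. Fully spread, each half stands 4 mm farther out along y, with about 3 mm room round a centred axle.
- spread (a joint): Angle of one plier jaw (the other mirrors it): 0 = slack, ring closed; 0.06 rad = handles fully squeezed, ring fully spread, against a stop. Squeezing takes 3 N to start and 8 N for full spread (grip with 20 to 60 N); let go, it springs back.
- stand: Light wooden stand, fixed. Origin under it at bench height, straight below the pliers' origin at the start, same x and y axes. Base 100 x 110 mm; two uprights 84 mm tall (small lips to 88 mm), 50 mm apart in y: the crossbar lies on top, jaws and ring hang between. Lift straight up 70 mm or more to clear it.
- groove_a (a point): Middle of the dark groove of sun A's upright steel axle, on its centre line, 58 mm above the bench; z up. Axle 23 mm in diameter; groove 19 mm in diameter, 6 mm tall; above it 9 mm of full diameter, then a 5 mm taper to the end, 75 mm above the bench. The brass washer's top lies 5 mm below this point.
- groove_b (a point): The same for sun B, which is identical to sun A.
- fitted_ring: The blue snap ring already fitted on one of the two axles (30 mm across, 3 mm thick; origin at its centre, at groove height). The sun on whose groove it lies is finished; the other one needs the ring.
- sun_a: Sun A: fixed yellow 12-pointed wooden star, 153 mm across the points, top 42 mm above the bench, round dark hub to 50 mm, axle stub at its centre. Origin under its centre at bench height.
- sun_b: Sun B (see groove_b). Origin under its centre at bench height.
- flask: Bystander, not to be disturbed: white drinking flask, 68 mm across, 230 mm tall.
- screwdriver: Bystander, not to be disturbed: red-handled screwdriver.
- clip_jar: Bystander, not to be disturbed: clear round jar of metal clips, 72 mm across, 34 mm tall.
- pin_tub: Bystander, not to be disturbed: clear tub of brass pins, 90 x 130 x 45 mm.
- scissors: Bystander, not to be disturbed: scissors with orange and black handles, lying flat.
- offcut: Bystander, not to be disturbed: wooden offcut, 60 x 90 x 20 mm.
- mallet: Bystander, not to be disturbed: wooden mallet lying on its side, 50 mm high.
There are look-alikes about, which are no part of the job. What is shaped like the pliers but pink or red is not meant.

How it is judged (in metres and radians):
On the way, in this order (a step that is already met when the one before it is completed fails the run):
1. the pliers are lifted clear of the stand, upright, with the ring spread (height (world z) of ring_centre above 0.088 m and value of joint spread above 0.045 rad and angle between pliers's own z axis and vertical below 0.2 rad and contact force between pliers and stand below 0.1 N), for 0.2 s.
2. the spread ring is over the end of the axle that has no ring (((horizontal distance between fitted_ring and groove_b below 0.02 m and (horizontal distance between ring_centre and groove_a below 0.008 m and z of ring_centre in the frame of groove_a between 0.01 and 0.08 m and value of joint spread above 0.045 rad)) or (horizontal distance between fitted_ring and groove_a below 0.02 m and (horizontal distance between ring_centre and groove_b below 0.008 m and z of ring_centre in the frame of groove_b between 0.01 and 0.08 m and value of joint spread above 0.045 rad)))), for 0.1 s.
At the end, for the whole second after the job is handed in: Fingers grip the pliers (over 5 N), jaw angle above 0.045 rad; ring centre within 4.5 mm sideways and 3 mm in height of the bare groove; pliers upright within 0.1 rad, still, under 6 N on the axle, off the stand; bystanders moved under 30 mm (((horizontal distance between fitted_ring and groove_b below 0.02 m and (horizontal distance between ring_centre and groove_a below 0.0045 m and z of ring_centre in the frame of groove_a between -0.003 and 0.003 m)) or (horizontal distance between fitted_ring and groove_a below 0.02 m and (horizontal distance between ring_centre and groove_b below 0.0045 m and z of ring_centre in the frame of groove_b between -0.003 and 0.003 m))) and value of joint spread above 0.045 rad and contact force between the fingers and pliers above 5 N and angle between pliers's own z axis and vertical below 0.1 rad and linear speed of pliers below 0.02 m/s and contact force between pliers and sun_a below 6 N and contact force between pliers and sun_b below 6 N and contact force between pliers and fitted_ring below 0.5 N and contact force between pliers and stand below 0.5 N and distance of each of flask, screwdriver, clip_jar, pin_tub, scissors, offcut, mallet from where it was at the start of the episode below 0.03 m); the arm keeps its last pose, push and grip.
It fails at once if the ring is rammed: more than 20 N between the pliers and a sun (axle and washer with it) or the fitted ring (contact force between pliers and sun_a above 20 N or contact force between pliers and sun_b above 20 N or contact force between pliers and fitted_ring above 20 N).
It fails at once if the ring is let close (jaw angle under 0.035 rad) while it is on or against an axle (((horizontal distance between ring_centre and groove_a below 0.015 m and z of ring_centre in the frame of groove_a below 0.017 m) or (horizontal distance between ring_centre and groove_b below 0.015 m and z of ring_centre in the frame of groove_b below 0.017 m)) and value of joint spread below 0.035 rad).
It fails at once if the ring is slid onto the axle that already has one ((horizontal distance between fitted_ring and groove_a below 0.02 m and horizontal distance between ring_centre and groove_a below 0.012 m and z of ring_centre in the frame of groove_a below 0.014 m) or (horizontal distance between fitted_ring and groove_b below 0.02 m and horizontal distance between ring_centre and groove_b below 0.012 m and z of ring_centre in the frame of groove_b below 0.014 m)).
It fails at once if another thing on the bench is pushed more than 30 mm (distance of any of flask, screwdriver, clip_jar, pin_tub, scissors, offcut, mallet from where it was at the start of the episode above 0.03 m).
It also fails if it takes over 42 s, if anything falls off the work surface, if the arm or the gripper's body presses on something with over 40 N, if the wrist force passes 120 N, or if a joint passes its speed limit or range.

## Working session

There is one attempt and no reset: what is moved stays moved. The work goes in short steps, Python scripts to look and compute and a tool call to move; the robot and the scene stay as the last step left them, time stands still between calls to the robot, and variables do not carry over. Pictures are saved under pics/ and viewed, and the job is handed in when it is done.

Besides the shell and the picture viewer there is one more tool, called by a JSON object that holds its "method" and its "body". play_rows: Moves the arm, as the interface text tells. Its arguments: {"type":"object","properties":{"targets":{"type":"string"},"force":{"type":"number"}},"required":["targets"]}

```bash
mkdir -p pics; cat > h.py <<'E'
import numpy as np, cv2
from rig import status, eyes, env
def grab(n,name):
    s=status.observe(); d=eyes.get_image(n)
    cv2.imwrite('pics/%s.png'%name, cv2.cvtColor(d['pixels'],cv2.COLOR_RGB2BGR))
    if n=='wrist':
        T=np.eye(4);T[:3,:3]=np.array(s['tool_rot']).reshape(3,3);T[:3,3]=s['position']
        C=T@d['T_tool_cam']
    else: C=np.linalg.inv(d['world_to_cam'])
    d['C']=C
    np.savez('pics/%s.npz'%name,**d)
    return d
def slopes(d,uv):
    uv=np.atleast_2d(np.array(uv,float)); K=d['mtx']; k=float(d['k1'])
    p=np.c_[(uv[:,0]-K[0,2])/K[0,0],(uv[:,1]-K[1,2])/K[1,1]]
    u=p.copy()
    for _ in range(30): u=p/(1+k*(u**2).sum(1,keepdims=True))
    return u
def ray(d,uv):
    u=slopes(d,uv); dc=np.c_[u[:,0],-u[:,1],-np.ones(len(u))]
    return d['C'][:3,3], dc@d['C'][:3,:3].T
def onplane(d,uv,z):
    o,r=ray(d,uv); return o+r*((z-o[2])/r[:,2:3])
def depthpts(d):
    v,u=np.mgrid[0:480,0:640]; s=slopes(d,np.c_[u.ravel(),v.ravel()])
    z=d['range_z'].ravel(); pc=np.c_[s[:,0]*z,-s[:,1]*z,-z]
    return (pc@d['C'][:3,:3].T+d['C'][:3,3]).reshape(480,640,3)
def proj(d,P):
    W=np.linalg.inv(d['C']); p=np.atleast_2d(P)@W[:3,:3].T+W[:3,3]
    s=np.c_[p[:,0]/-p[:,2],-p[:,1]/-p[:,2]]; s=s*(1+float(d['k1'])*(s**2).sum(1,keepdims=True))
    K=d['mtx']; return np.c_[s[:,0]*K[0,0]+K[0,2],s[:,1]*K[1,1]+K[1,2]]
def load(name): return dict(np.load('pics/%s.npz'%name))
E
python3 - <<'E'
from h import *
for n in ['scene','top','wrist']:
    d=grab(n,n+'0'); print(n,d['C'].round(3).tolist(),d['mtx'].tolist(),d['k1'])
s=status.observe();print(s)
E
```

```text
scene [[0.198, -0.598, 0.777, 1.588], [0.98, 0.131, -0.149, -0.221], [-0.013, 0.791, 0.612, 0.948], [0.0, 0.0, 0.0, 1.0]] [[480.27502830213894, 0.0, 315.75615286258886], [0.0, 480.27502830213894, 233.1647025489673], [0.0, 0.0, 1.0]] -0.06711307222974625
top [[-0.007, 0.996, -0.092, 0.405], [-1.0, -0.008, -0.009, -0.037], [-0.01, 0.092, 0.996, 1.407], [0.0, 0.0, 0.0, 1.0]] [[603.6252472332919, 0.0, 320.0076084566801], [0.0, 603.6252472332919, 238.06582061108287], [0.0, 0.0, 1.0]] -0.06201489312488065
wrist [[0.264, 0.929, 0.259, 0.211], [-0.965, 0.255, 0.07, -0.513], [-0.001, -0.268, 0.963, 0.372], [0.0, 0.0, 0.0, 1.0]] [[357.64758158213635, 0.0, 313.97482143187966], [0.0, 357.64758158213635, 235.13522697569604], [0.0, 0.0, 1.0]] -0.040500048870661706
{'time_s': 0.15, 'q': array([-8.70469328e+01,  2.18342363e+01,  7.43706852e+01, -2.25161045e-04,
        8.38574050e+01, -1.23354045e+01]), 'qvel': array([-0.1598429 , -0.12871507, -0.11837194, -0.0280309 ,  0.05595761,
        0.00094828]), 'joint_efforts': array([ 2.77933388e-03, -4.48622990e+01, -2.31344283e+01, -7.90423087e-05,
        3.75057687e-03,  5.88768671e-06]), 'position': array([ 0.14501086, -0.53028974,  0.19825791]), 'tool_rot': array([[ 9.64610387e-01,  2.63679345e-01, -5.99433083e-05],
       [ 2.63679253e-01, -9.64609803e-01,  1.08615523e-03],
       [ 2.28574797e-04, -1.06352243e-03, -9.99999408e-01]]), 'ft_force': array([ 0.5200466 , -0.53972573,  0.79340788]), 'wrist_torque': array([ 0.00612658, -0.04813033, -0.04999749]), 'grip_width': 0.08554850154776954}
```

View pics/scene0.png

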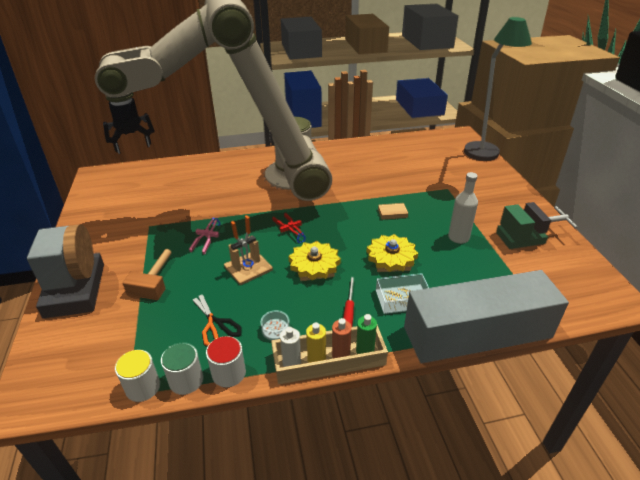

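View pics/top0.png

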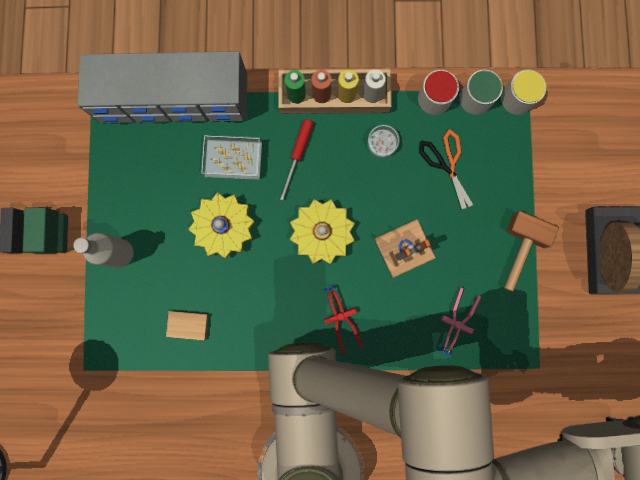

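View pics/wrist0.png

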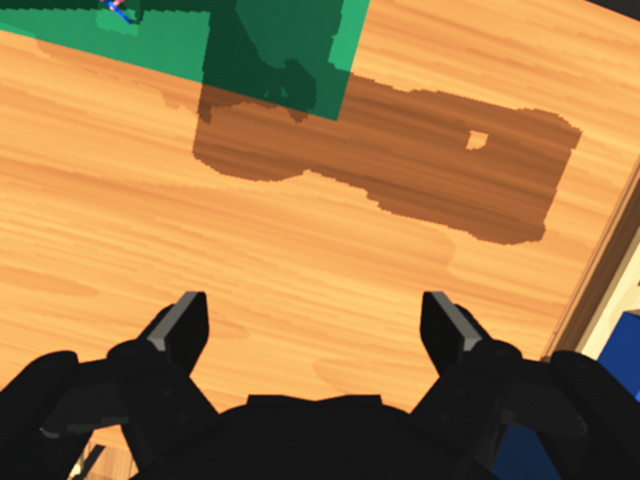

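The top view shows the ringed sun near (221,224) with a blue centre, the bare sun near (322,230), and the stand with the pliers near (406,248). The pink and red pliers lie flat and aren't part of the job. Next I'll zoom in and measure.

```bash
python3 - <<'E'
from h import *
d=load('top0');im=cv2.imread('pics/top0.png')
a=cv2.resize(im[205:290,360:450],None,fx=5,fy=5,interpolation=cv2.INTER_CUBIC)
b=cv2.resize(im[190:270,180:362],None,fx=4,fy=4,interpolation=cv2.INTER_CUBIC)
cv2.imwrite('pics/top0a.png',a);cv2.imwrite('pics/top0b.png',b)
s=cv2.imread('pics/scene0.png');cv2.imwrite('pics/scene0a.png',cv2.resize(s[200:290,210:430],None,fx=3.6,fy=3.6,interpolation=cv2.INTER_CUBIC))
P=depthpts(d)
hsv=cv2.cvtColor(im,cv2.COLOR_BGR2HSV)
m=cv2.inRange(hsv,(22,120,120),(35,255,255))
n,l,st,c=cv2.connectedComponentsWithStats(m)
for i in range(1,n):
    if st[i,4]>800:
        cs,_=cv2.findContours((l==i).astype(np.uint8),cv2.RETR_EXTERNAL,cv2.CHAIN_APPROX_NONE)
        (x,y),r=cv2.minEnclosingCircle(cs[0]); print(st[i],c[i],(x,y),r,onplane(d,[x,y],.042),onplane(d,c[i],.042))
Z=P[...,2]
for lo,hi in [(.14,.2),(.08,.11)]:
    mm=(Z>lo)&(Z<hi);mm[:, :370]=0;mm[:,445:]=0;mm[:205]=0;mm[290:]=0
    print(lo,mm.sum(),P[mm].mean(0), np.c_[P[mm].min(0),P[mm].max(0)].round(3).tolist())
E
```

```text
[ 189  193   65   65 2564] [220.75936037 224.9200468 ] (221.0, 225.0) 32.80253982543945 [[0.56289609 0.20197586 0.042     ]] [[0.56308478 0.20252972 0.042     ]]
[ 290  200   64   64 2624] [321.68025915 231.25495427] (321.59442138671875, 231.67596435546875) 33.04297637939453 [[ 0.54562793 -0.027626    0.042     ]] [[ 0.54658862 -0.02782846  0.042     ]]
0.14 84 [ 0.49812901 -0.22517609  0.16730007] [[0.482, 0.513], [-0.248, -0.198], [0.141, 0.181]]
0.08 301 [ 0.49522008 -0.21838426  0.09327326] [[0.466, 0.53], [-0.265, -0.182], [0.08, 0.11]]
```

View pics/top0a.png

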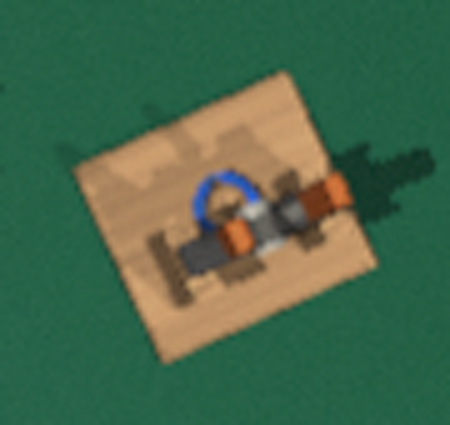

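View pics/top0b.png

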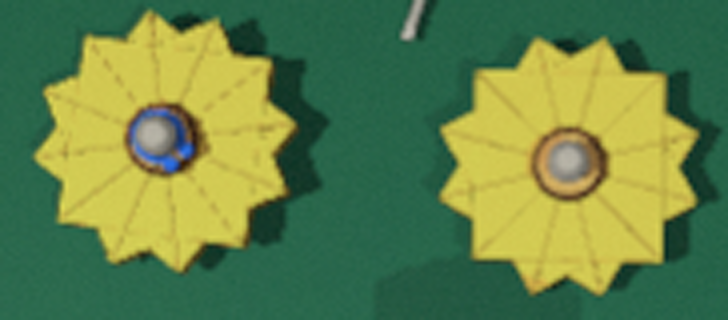

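View pics/scene0a.png

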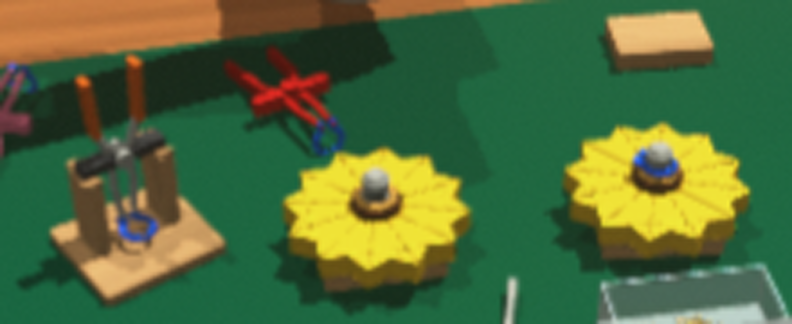

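```bash
python3 - <<'E'
from h import *
d=load('top0');im=cv2.imread('pics/top0.png');hsv=cv2.cvtColor(im,cv2.COLOR_BGR2HSV)
P=depthpts(d)
c=np.array([[75,168],[287,72],[377,265],[165,362]])/5+[359.5,204.5]
b=onplane(d,c,.012);print(b.round(3),b.mean(0), P[214:216,372:380,2].round(3), P[240,385:389,2])
for i in range(4):
    e=b[(i+1)%4]-b[i];print(np.linalg.norm(e),np.degrees(np.arctan2(e[1],e[0])))
m=cv2.inRange(hsv,(5,170,120),(14,255,255));m[:205]=0;m[290:]=0;m[:,:370]=0;m[:,445:]=0
n,l,st,ce=cv2.connectedComponentsWithStats(m)
pts=[]
for i in range(1,n):
    if st[i,4]>5:
        zz=P[l==i]; t=zz[zz[:,2]>.165]; print(st[i],ce[i],zz[:,2].min(),zz[:,2].max(),t.mean(0) if len(t) else None,onplane(d,ce[i],.173))
print(status.observe()['q'])
# bare axle top from depth
Z=P[...,2]
for (u,v) in [(322,230),(219,224)]:
    w=np.zeros(Z.shape,bool);w[v-12:v+12,u-12:u+12]=1;w&=(Z>.064);print(w.sum(),P[w].mean(0),P[w][:,2].max(), np.argwhere(w).mean(0)[::-1], onplane(d,np.argwhere(w).mean(0)[::-1],.075))
E
```

```text
[[ 0.533 -0.15   0.012]
 [ 0.577 -0.25   0.012]
 [ 0.486 -0.289  0.012]
 [ 0.442 -0.19   0.012]] [ 0.5096157  -0.21981167  0.012     ] [[ 0.001  0.001  0.     0.006 -0.001  0.006  0.007 -0.005]
 [ 0.007  0.002  0.003 -0.004  0.006  0.008 -0.002  0.002]] [0.01473758 0.01445065 0.01398803 0.00722471]
0.10881267372505007 -66.10411206564225
0.09870498807331897 -156.23976377669138
0.10840584343126222 113.93963510933021
0.09878763456408686 23.99632546817957
[425 240   5   7  24] [426.95833333 242.875     ] -0.001722437219094708 0.18100902261263907 [ 0.5069617  -0.2440813   0.17411179] [[ 0.50721385 -0.24456178  0.173     ]]
[405 249   6   7  25] [407.32 251.68] 0.09708902715964407 0.18127017271896895 [ 0.4891862  -0.20320418  0.17411214] [[ 0.48944657 -0.20382762  0.173     ]]
[-8.70469328e+01  2.18342363e+01  7.43706852e+01 -2.25161045e-04
  8.38574050e+01 -1.23354045e+01]
85 [ 0.54398516 -0.02919348  0.09004279] 1.4072271075943297 [322.07058824 230.16470588] [[ 0.54558235 -0.02892414  0.075     ]]
96 [0.55736265 0.19391905 0.1151289 ] 1.4072271075943297 [219.      223.53125] [[0.56240579 0.20071852 0.075     ]]
```

{"method": "play_rows", "body": {"targets": "0.035 -0.017 -0.012 0 0; 0.07 -0.034 -0.024 0 0; 0.105 -0.05 -0.036 0 0; 0.14 -0.067 -0.048 0 0; 0.175 -0.084 -0.06 0 0", "force": 40}}

```text
time_s: 0.65
position: [0.2926, -0.402, 0.259]
tool_rot: [[0.965, 0.263, -0.0], [0.263, -0.965, 0.0], [-0.0, -0.0, -1.0]]
ft_force: [0.1, -1.2, -0.4]
grip_width: 0.0852
```

{"method": "play_rows", "body": {"targets": "0.035 -0.017 0 0 0; 0.07 -0.034 0 0 0; 0.105 -0.05 0 0 0; 0.14 -0.067 0 0 0; 0.175 -0.084 0 0 0"}}

```text
time_s: 1.15
position: [0.4393, -0.2749, 0.2586]
tool_rot: [[0.965, 0.264, -0.0], [0.264, -0.965, 0.0], [-0.0, -0.0, -1.0]]
ft_force: [0.9, -0.5, 0.0]
grip_width: 0.085
```

{"method": "play_rows", "body": {"targets": "0.035 -0.017 0 -0.05 0; 0.071 -0.034 0 -0.1 0; 0.071 -0.034 0 -0.15 0; 0.071 -0.034 0 -0.15 0"}}

```text
time_s: 1.55
position: [0.4983, -0.2239, 0.2583]
tool_rot: [[0.913, 0.407, -0.001], [0.407, -0.913, 0.0], [-0.001, -0.001, -1.0]]
ft_force: [-0.3, 0.2, -0.2]
grip_width: 0.0851
```

```bash
python3 - <<'E'
from h import *
d=grab('wrist','w1');s=status.observe();print(s['position'],s['tool_rot'],s['time_s'],s['ft_force'])
E
```

```text
[ 0.4978165  -0.22447304  0.25840095] [[ 9.14584689e-01  4.04393846e-01 -6.80757789e-04]
 [ 4.04394120e-01 -9.14584765e-01  3.22979126e-04]
 [-4.91999932e-04 -5.70686210e-04 -9.99999716e-01]] 1.6 [-0.46658678  0.01267862  0.03619902]
```

View pics/w1.png

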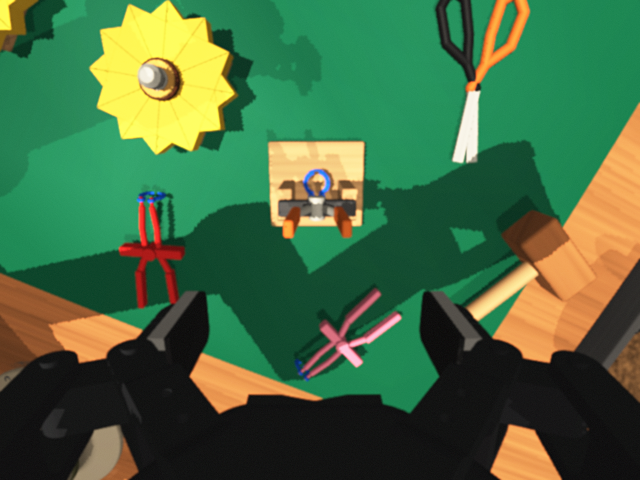

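The wrist view has the pliers at (317,205), squared to the gripper, with the ring at (317,180). The bare sun's axle is at (155,75). I'll triangulate these now.

```bash
python3 - <<'E'
from h import *
d=load('w1');im=cv2.imread('pics/w1.png');hsv=cv2.cvtColor(im,cv2.COLOR_BGR2HSV);P=depthpts(d)
cv2.imwrite('pics/w1a.png',cv2.resize(im[135:245,260:372],None,fx=5,fy=5,interpolation=cv2.INTER_CUBIC))
cv2.imwrite('pics/w1b.png',cv2.resize(im[40:120,115:205],None,fx=6,fy=6,interpolation=cv2.INTER_CUBIC))
m=cv2.inRange(hsv,(3,150,70),(14,255,255));m[:200]=0;m[245:]=0;m[:,:270]=0;m[:,370:]=0
n,l,st,ce=cv2.connectedComponentsWithStats(m)
for i in range(1,n):
    if st[i,4]>10:
        q=P[l==i];q=q[q[:,2]>.1]; t=q[q[:,2]>.165];print(st[i],ce[i],q.mean(0),t.mean(0),len(t), np.c_[q.min(0),q.max(0)].round(3).tolist())
m=cv2.inRange(hsv,(105,120,80),(130,255,255));m[:150]=0;m[205:]=0;m[:,:280]=0;m[:,350:]=0
cs,_=cv2.findContours(m,cv2.RETR_EXTERNAL,cv2.CHAIN_APPROX_NONE);c=max(cs,key=cv2.contourArea)
print(cv2.boundingRect(c)); (x,y),r=cv2.minEnclosingCircle(c);print(x,y,r,onplane(d,[x,y],.024),P[m>0].mean(0))
# sun
m=cv2.inRange(hsv,(22,120,120),(35,255,255));n,l,st,ce=cv2.connectedComponentsWithStats(m)
for i in range(1,n):
    if st[i,4]>3000:
        c,_=cv2.findContours((l==i).astype(np.uint8),cv2.RETR_EXTERNAL,cv2.CHAIN_APPROX_NONE)
        (x,y),r=cv2.minEnclosingCircle(c[0]);print('sun',x,y,r,onplane(d,[x,y],.042))
print('expected px bare', proj(d,[[.5456,-.0285,.075],[.5456,-.0285,.053]]), 'handles',proj(d,[[.498,-.224,.148],[.498,-.224,.173],[.498+.0146-.0,-.224+.0065,.024]]))
E
```

```text
[282 207  18  32 280] [292.05714286 220.425     ] [ 0.49478052 -0.20701115  0.15345594] [ 0.49284655 -0.20611868  0.17289784] 93 [[0.484, 0.561], [-0.214, -0.196], [0.118, 0.432]]
[334 207  18  30 371] [342.54716981 221.25876011] [ 0.51062845 -0.24303983  0.15796693] [ 0.50980066 -0.24500574  0.17085456] 190 [[0.503, 0.516], [-0.251, -0.237], [0.117, 0.174]]
(303, 170, 27, 26)
316.5 182.94000244140625 13.700233459472656 [[ 0.51445287 -0.22001768  0.024     ]] [ 0.51560128 -0.2194765   0.02288557]
sun 162.0 76.5 79.65717315673828 [[ 0.55196608 -0.03000042  0.042     ]]
expected px bare [[144.06491607  77.01010543]
 [154.10081719  80.40486055]] handles [[313.66588707 222.77091313]
 [313.62044072 230.62477071]
 [313.82000817 183.52500621]]
```

View pics/w1a.png

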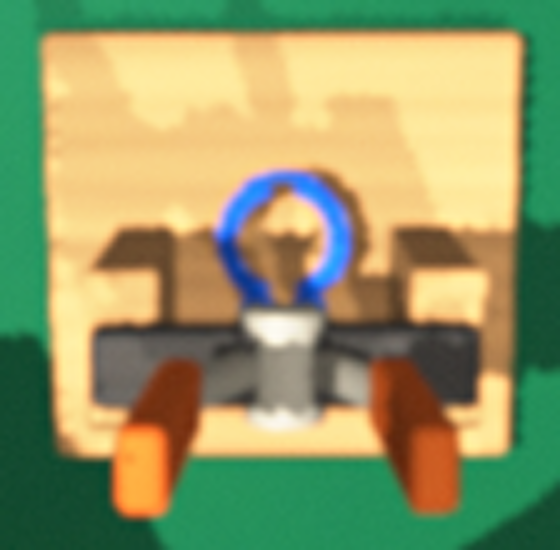

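View pics/w1b.png

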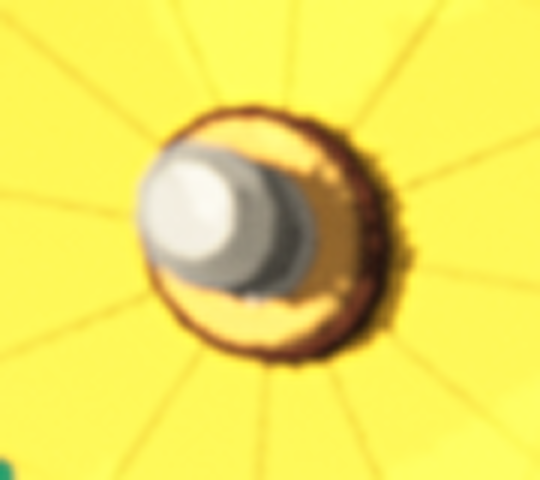

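```bash
python3 - <<'E'
from h import *
d=load('w1')
h=onplane(d,[[287.5,229.5],[347,228.5]],.173);print(h,h.mean(0))
x=np.array([np.cos(np.radians(24)),np.sin(np.radians(24)),0])
r=onplane(d,[316.5,182.2],.024)[0];print('ring',r,'origin from ring',r-.016*x)
c=onplane(d,np.array([[285,365]])/5+[259.5,134.5],.096);print('bar',c)
t=load('top0')
print('topring',onplane(t,np.array([228,205])/5+[359.5,204.5],.024))
# axle tip from wrist: taper top circle centre
print(onplane(d,np.array([[190,212]])/6+[114.5,39.5],.075), onplane(d,np.array([[268,234]])/6+[114.5,39.5],.052))
print(onplane(t,np.array([[568,160]])/4+[179.5,189.5],.075),onplane(t,np.array([[568,164]])/4+[179.5,189.5],.052))
E
```

```text
[[ 0.49082234 -0.20576929  0.173     ]
 [ 0.50968821 -0.24615555  0.173     ]] [ 0.50025527 -0.22596242  0.173     ]
ring [ 0.51522145 -0.21967324  0.024     ] origin from ring [ 0.50060472 -0.22618103  0.024     ]
bar [[ 0.50127731 -0.22542678  0.096     ]]
topring [[ 0.51396299 -0.21920203  0.024     ]]
[[ 0.5482183  -0.02975679  0.075     ]] [[ 0.5492858  -0.03221989  0.052     ]]
[[ 0.54707633 -0.0276691   0.075     ]] [[ 0.54726551 -0.02749848  0.052     ]]
```

{"method": "play_rows", "body": {"targets": "0.0016 0.0023 0.03 0 0; 0.0016 0.0023 0.06 0 0; 0.0016 0.0023 0.09 0 0; 0.0016 0.0023 0.115 0 0; 0.0016 0.0023 0.13 0 0"}}

```text
time_s: 2.1
position: [0.4989, -0.2264, 0.1268]
tool_rot: [[0.916, 0.402, -0.002], [0.402, -0.916, 0.002], [-0.001, -0.002, -1.0]]
ft_force: [0.5, -0.2, 0.4]
grip_width: 0.0854
```

```bash
python3 - <<'E'
from h import *
d=grab('wrist','w2');s=status.observe();print(s['position'],s['ft_force'])
grab('scene','s2')
E
```

```text
[ 0.49831923 -0.2260107   0.12514761] [-0.88674864  1.22225599 -1.94053808]
```

View pics/w2.png

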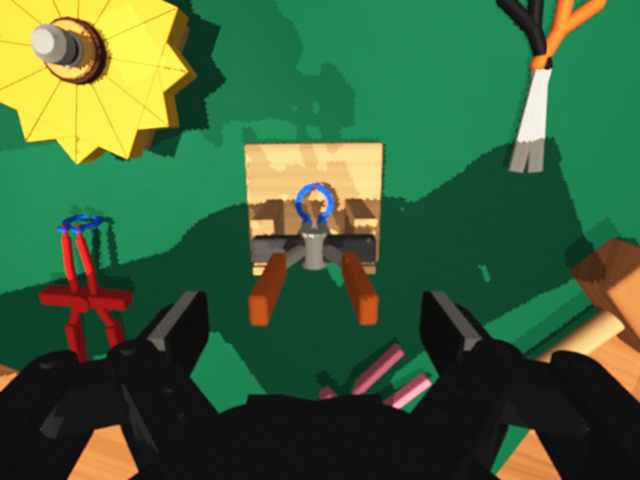

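The handles at (262,300) and (365,300) sit centred between the pads. I'll close on them now.

{"method": "play_rows", "body": {"targets": "0.0015 0 0 0 0.25; 0.0015 0 0 0 0.5; 0.0015 0 0 0 1; 0.0015 0 0 0 1; 0.0015 0 0 0 1", "force": 45}}

```text
time_s: 2.7
position: [0.502, -0.2252, 0.1308]
tool_rot: [[0.914, 0.405, 0.002], [0.405, -0.914, -0.001], [0.002, 0.002, -1.0]]
ft_force: [-2.5, 5.0, 12.4]
grip_width: 0.0381
```

{"method": "play_rows", "body": {"targets": "0 0 0 0 1; 0 0 0 0 1; 0 0 0 0 1; 0 0 0 0 1"}}

```text
time_s: 3.1
position: [0.5021, -0.2252, 0.1308]
tool_rot: [[0.914, 0.405, 0.002], [0.405, -0.914, -0.001], [0.002, 0.002, -1.0]]
ft_force: [-1.8, 4.7, 11.8]
grip_width: 0.0379
```

```bash
python3 - <<'E'
from h import *
d=grab('wrist','w3');s=status.observe();print(s['position'],s['ft_force'],s['wrist_torque'],s['grip_width'])
E
```

```text
[ 0.50205791 -0.22517034  0.13079366] [-1.8752827   5.30824774 11.41481402] [ 0.79237512  0.47661752 -0.06648573] 0.037718588896725455
```

View pics/w3.png

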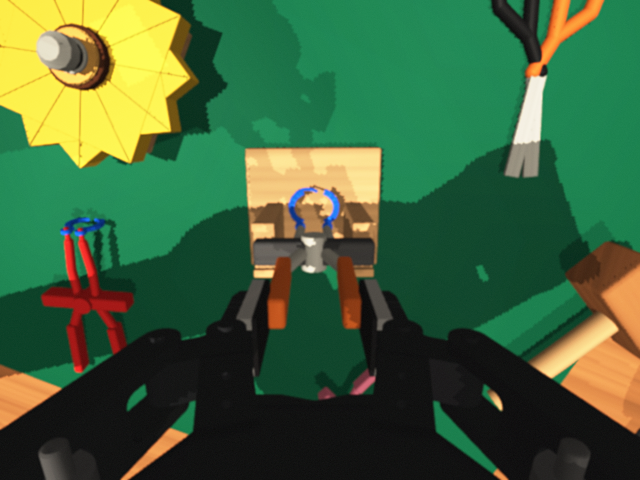

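The ring is now spread at (314,205) and the handles are held. Lifting straight up.

{"method": "play_rows", "body": {"targets": "0 0 -0.015 0 1; 0 0 -0.03 0 1; 0 0 -0.05 0 1; 0 0 -0.075 0 1; 0 0 -0.1 0 1"}}

```text
time_s: 3.65
position: [0.5014, -0.2254, 0.2299]
tool_rot: [[0.914, 0.405, 0.0], [0.405, -0.914, -0.0], [-0.0, 0.0, -1.0]]
ft_force: [-0.1, -0.2, -2.4]
grip_width: 0.0374
```

{"method": "play_rows", "body": {"targets": "0 0 0 0 1; 0 0 0 0 1; 0 0 0 0 1; 0 0 0 0 1"}}

```text
time_s: 4.05
position: [0.5013, -0.2253, 0.2276]
tool_rot: [[0.914, 0.405, -0.002], [0.405, -0.914, 0.001], [-0.001, -0.002, -1.0]]
ft_force: [-0.6, -0.9, -1.8]
grip_width: 0.0373
```

```bash
python3 - <<'E'
from h import *
d=grab('wrist','w4');s=status.observe();print(s['position'],s['tool_rot'],s['ft_force'],s['wrist_torque'],s['grip_width'])
d=grab('scene','s4');im=cv2.imread('pics/s4.png');cv2.imwrite('pics/s4a.png',cv2.resize(im[130:300,180:420],None,fx=3.3,fy=3.3,interpolation=cv2.INTER_CUBIC))
E
```

```text
[ 0.50134247 -0.22533072  0.22772796] [[ 9.14409031e-01  4.04788618e-01 -1.51626534e-03]
 [ 4.04790405e-01 -9.14408781e-01  1.14426809e-03]
 [-9.23299640e-04 -1.66009873e-03 -9.99998196e-01]] [-0.66424405  0.7204219  -1.81514834] [-0.01913449  0.02912971  0.00652588] 0.03786112343826495
```

View pics/w4.png

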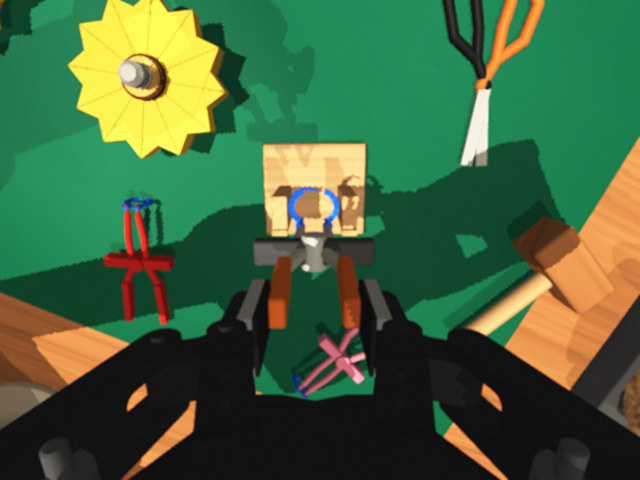

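View pics/s4a.png

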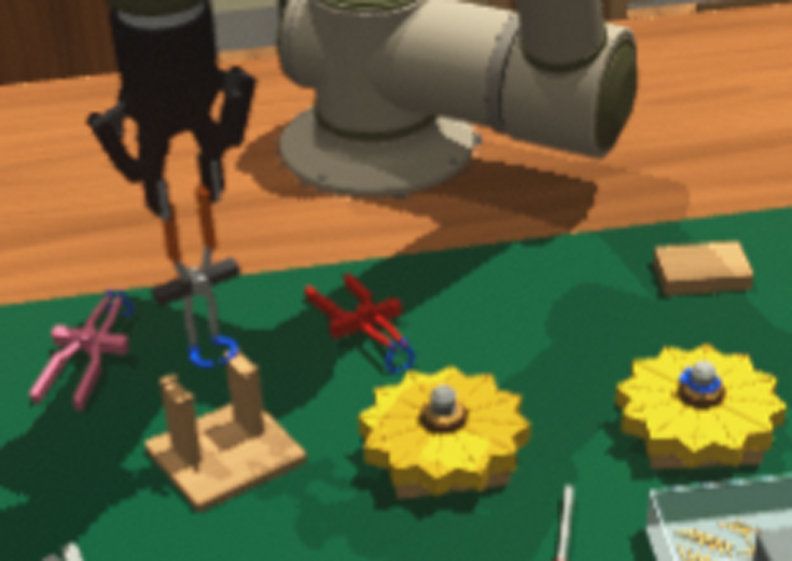

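{"method": "play_rows", "body": {"targets": "0.015 -0.022 0 0 1; 0.035 -0.053 0 0 1; 0.055 -0.083 0 0 1; 0.075 -0.113 0 0 1; 0.09 -0.135 0 0 1"}}

```text
time_s: 4.65
position: [0.5292, -0.0636, 0.2285]
tool_rot: [[0.914, 0.406, -0.0], [0.406, -0.914, 0.0], [-0.0, -0.001, -1.0]]
ft_force: [0.5, -0.6, -2.0]
grip_width: 0.0374
```

{"method": "play_rows", "body": {"targets": "0.01 -0.015 0 0 1; 0.017 -0.025 0.005 0 1; 0.017 -0.025 0.01 0 1; 0.017 -0.025 0.01 0 1; 0.017 -0.025 0.01 0 1"}}

```text
time_s: 5.15
position: [0.5346, -0.0368, 0.2184]
tool_rot: [[0.915, 0.404, -0.001], [0.404, -0.915, -0.0], [-0.001, -0.0, -1.0]]
ft_force: [0.2, 0.4, -0.9]
grip_width: 0.0375
```

```bash
python3 - <<'E'
from h import *
d=grab('wrist','w5');s=status.observe();print(s['position'],s['tool_rot'],s['ft_force'],s['wrist_torque'],s['grip_width'])
im=cv2.imread('pics/w5.png');cv2.imwrite('pics/w5a.png',cv2.resize(im[130:290,230:400],None,fx=3.7,fy=3.7,interpolation=cv2.INTER_CUBIC))
d=grab('scene','s5');im=cv2.imread('pics/s5.png');cv2.imwrite('pics/s5a.png',cv2.resize(im[180:300,260:380],None,fx=5,fy=5,interpolation=cv2.INTER_CUBIC))
d=grab('top','t5');im=cv2.imread('pics/t5.png');cv2.imwrite('pics/t5a.png',cv2.resize(im[190:270,270:370],None,fx=5,fy=5,interpolation=cv2.INTER_CUBIC))
E
```

```text
[ 0.53464755 -0.03681191  0.21861707] [[ 9.14866525e-01  4.03756354e-01 -2.19604539e-04]
 [ 4.03756336e-01 -9.14866551e-01 -1.25836006e-04]
 [-2.51715935e-04  2.64564258e-05 -9.99999968e-01]] [-0.34921632 -0.74288086 -2.15026088] [ 0.01689541 -0.00503202  0.03086162] 0.037640334613962184
```

View pics/w5a.png

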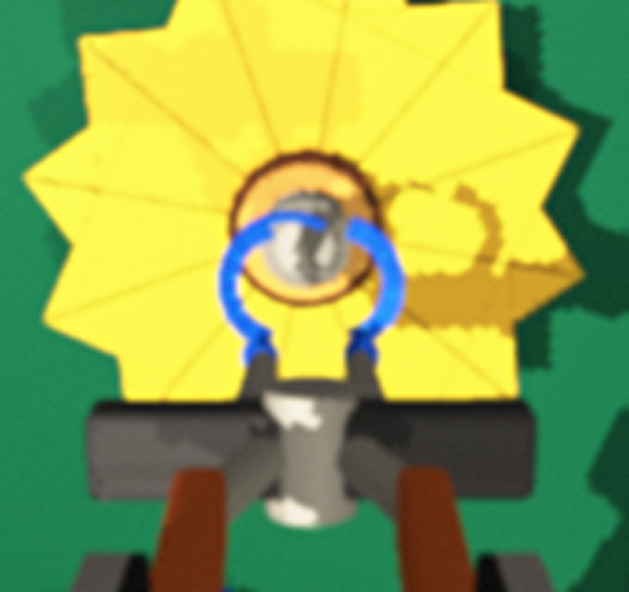

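View pics/s5a.png

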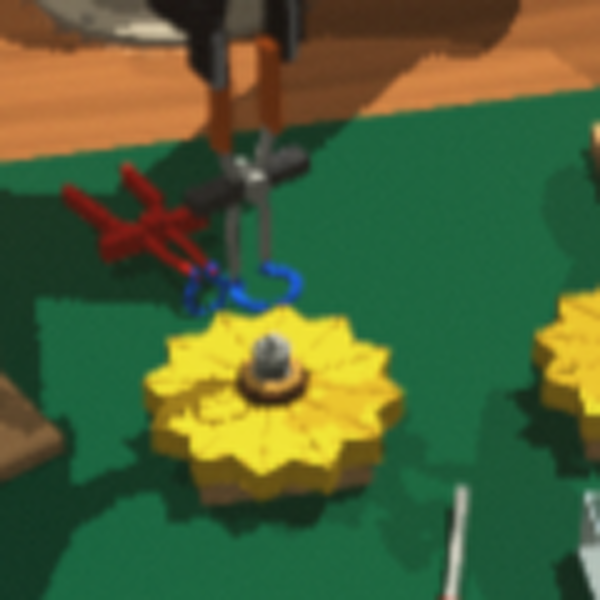

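View pics/t5a.png

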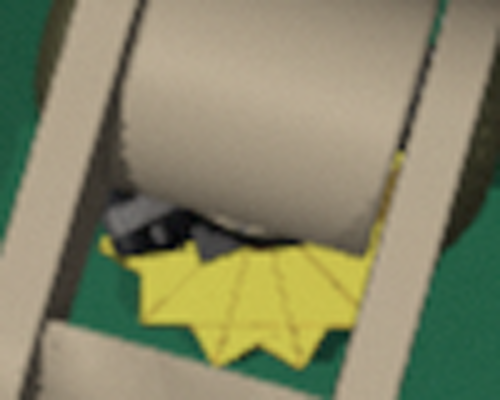

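```bash
cat > meas.py <<'E'
from h import *
def meas(name,zr):
    d=load(name);im=cv2.imread('pics/%s.png'%name);hsv=cv2.cvtColor(im,cv2.COLOR_BGR2HSV);P=depthpts(d)
    W=np.zeros((480,640),np.uint8);W[130:270,250:380]=255
    m=cv2.inRange(hsv,(105,130,70),(130,255,255))&W
    ys,xs=np.nonzero(m)
    q=P[m>0];print('ring depth z',np.median(q[:,2]),'bbox',xs.min(),xs.max(),ys.min(),ys.max())
    pl=onplane(d,np.c_[xs,ys],zr)
    T=np.linalg.inv(d['C']) 
    s=status.observe();R=np.array(s['tool_rot']);x=R[:2,0];y=R[:2,1]
    a=pl[:,:2]@x;b=pl[:,:2]@y
    fa=a.max()-.015; fb=(b.max()+b.min())/2
    print('width y',b.max()-b.min(),'len x',a.max()-a.min())
    c=fa*x+fb*y;print('ring centre',c,'in tool',(c-s['position'][:2])@np.c_[x,y]);return d,c,x,y
E
python3 - <<'E'
from meas import *
for z in (.110,.112,.116): d,c,x,y=meas('w5',z)
im=cv2.imread('pics/w5.png');hsv=cv2.cvtColor(im,cv2.COLOR_BGR2HSV);P=depthpts(d)
m=cv2.inRange(hsv,(22,120,120),(35,255,255));m[:,:225]=0;m[:,400:]=0
# hub: dark outline circle; crop pts (231..384,150..305)
for p,z in (((306,228),.050),((303,232),.053),((304,250),.075)):
    print(p,onplane(d,np.array([p])/3.7+[229.6,129.6],z))
ys,xs=np.nonzero(m);print(xs.min(),xs.max(),ys.min())
E
```

```text
ring depth z 0.11257847210619029 bbox 290 338 187 227
width y 0.03859927655409978 len x 0.03263080463628809
ring centre [ 0.54771613 -0.03136383] in tool [0.01401501 0.00042091]
ring depth z 0.11257847210619029 bbox 290 338 187 227
width y 0.0383258520979442 len x 0.03239965885304802
ring centre [ 0.54797099 -0.03125115] in tool [0.01429366 0.00042076]
ring depth z 0.11257847210619029 bbox 290 338 187 227
width y 0.03777900318563307 len x 0.03193736728656804
ring centre [ 0.54848071 -0.03102581] in tool [0.01485097 0.00042047]
(306, 228) [[ 0.54941804 -0.02884526  0.05      ]]
(303, 232) [[ 0.54857775 -0.0283852   0.053     ]]
(304, 250) [[ 0.5478327  -0.02913861  0.075     ]]
237 386 111
```

{"method": "play_rows", "body": {"targets": "0.0008 -0.0018 0.005 0 1; 0.0008 -0.0018 0.013 0 1; 0.0008 -0.0018 0.02 0 1; 0.0008 -0.0018 0.025 0 1; 0.0008 -0.0018 0.025 0 1"}}

```text
time_s: 5.8
position: [0.5343, -0.0338, 0.1928]
tool_rot: [[0.914, 0.405, -0.002], [0.405, -0.914, 0.0], [-0.001, -0.001, -1.0]]
ft_force: [-0.4, -1.1, -0.8]
grip_width: 0.0372
```

{"method": "play_rows", "body": {"targets": "0 0 0 0 1; 0 0 0 0 1"}}

```text
time_s: 6.0
position: [0.5349, -0.034, 0.194]
tool_rot: [[0.914, 0.405, 0.001], [0.405, -0.914, -0.0], [0.0, 0.0, -1.0]]
ft_force: [0.2, 0.1, -1.3]
grip_width: 0.0373
```

```bash
python3 - <<'E'
from meas import *
d=grab('wrist','w6');s=status.observe();print(s['position'],s['tool_rot'][:,2],s['ft_force'],s['wrist_torque'],s['grip_width'])
meas('w6',s['position'][2]-.1068)
im=cv2.imread('pics/w6.png');cv2.imwrite('pics/w6a.png',cv2.resize(im[150:260,260:370],None,fx=5.4,fy=5.4,interpolation=cv2.INTER_CUBIC))
d=grab('scene','s6');im=cv2.imread('pics/s6.png');cv2.imwrite('pics/s6a.png',cv2.resize(im[200:300,265:365],None,fx=6,fy=6,interpolation=cv2.INTER_CUBIC))
E
```

```text
[ 0.53483491 -0.03398467  0.19401352] [ 5.88303241e-04 -1.78666958e-04 -9.99999811e-01] [-0.41011584 -0.06624874 -1.68134791] [-0.03592223 -0.02701182 -0.03029674] 0.03776431987870705
ring depth z 0.08814516005330847 bbox 290 337 188 227
width y 0.03763734269599939 len x 0.03165168613272373
ring centre [ 0.54745749 -0.02839893] in tool [1.38032653e-02 2.20190481e-06]
```

View pics/w6a.png

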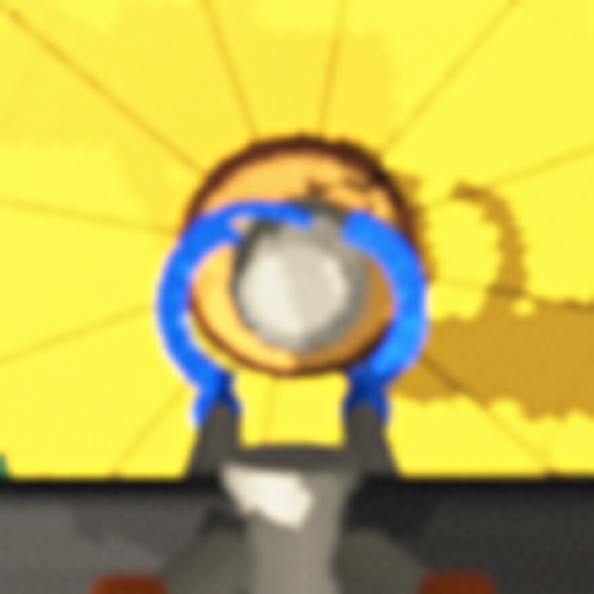

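View pics/s6a.png

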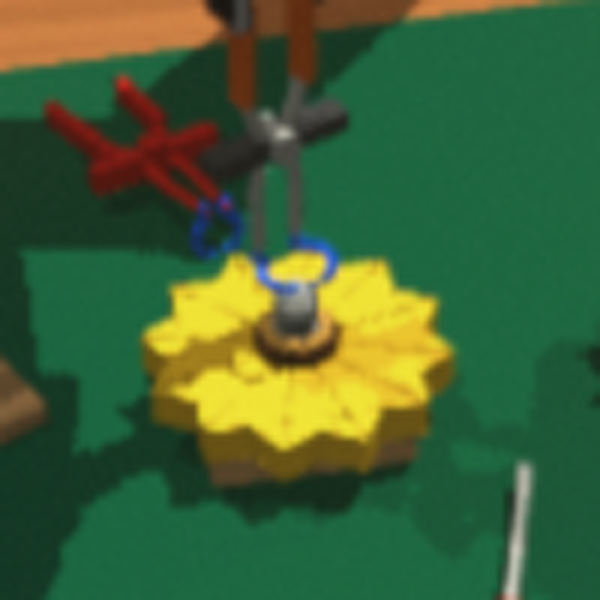

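```bash
python3 - <<'E'
from h import *
d=load('w6');im=cv2.imread('pics/w6.png')
f=lambda p,z:onplane(d,(np.array([p])+.5)/5.4+[259.5,149.5],z)[0]
tip=[f((297,292),.075),f((300,275),.070)]
print(tip)
# low-saturation axle mask
hsv=cv2.cvtColor(im,cv2.COLOR_BGR2HSV);m=(hsv[...,1]<70)&(hsv[...,2]>90);W=np.zeros_like(m);W[188:218,300:331]=1;m=(m&W).astype(np.uint8)
n,l,st,ce=cv2.connectedComponentsWithStats(m);i=1+st[1:,4].argmax();print(st[i],ce[i])
c,_=cv2.findContours((l==i).astype(np.uint8),cv2.RETR_EXTERNAL,cv2.CHAIN_APPROX_NONE);(x,y),r=cv2.minEnclosingCircle(c[0]);print(x,y,r,onplane(d,[x,y],.07),onplane(d,ce[i],.07))
# predicted projection of circles about candidate axle
t=np.linspace(0,2*np.pi,80)
v=cv2.resize(im[150:260,260:370],None,fx=5.4,fy=5.4,interpolation=cv2.INTER_CUBIC)
for cx,cy,col in ((.548,-.029,(0,0,255)),):
  for z,r in ((.070,.0115),(.075,.0085),(.0872,.0115)):
    p=proj(d,np.c_[cx+r*np.cos(t),cy+r*np.sin(t),0*t+z]);p=((p-[259.5,149.5])*5.4).astype(int)
    cv2.polylines(v,[p],True,col if z<.08 else (255,0,255),1)
cv2.imwrite('pics/w6b.png',v)
E
```

```text
[array([ 0.54803299, -0.02911045,  0.075     ]), array([ 0.54983716, -0.02883413,  0.07      ])]
[300 188  31  27 494] [314.82186235 201.24291498]
314.8597412109375 198.90243530273438 15.140673637390137 [[ 0.55099596 -0.02805371  0.07      ]] [[ 0.54916126 -0.02883346  0.07      ]]
```

View pics/w6b.png

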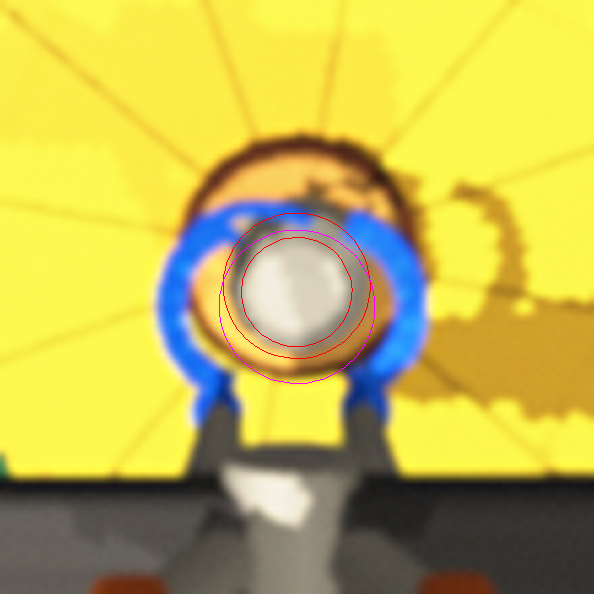

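```bash
python3 - <<'E'
from h import *
d=load('w6');im=cv2.imread('pics/w6.png');hsv=cv2.cvtColor(im,cv2.COLOR_BGR2HSV)
W=np.zeros((480,640),np.uint8);W[170:240,280:350]=255
m=cv2.inRange(hsv,(105,110,60),(130,255,255))&W
ys,xs=np.nonzero(m);pl=onplane(d,np.c_[xs,ys],.0880)[:,:2]
s=status.observe();R=s['tool_rot'][:2,:2];tc=s['position'][:2]
q=(pl-tc)@R
print('tool-frame ring x',q[:,0].min(),q[:,0].max(),'y',q[:,1].min(),q[:,1].max())
ax=(np.array([.5482,-.0292])-tc)@R;print('axle in tool',ax)
for gx in np.arange(.010,.020,.001):
    print(round(gx,3),[round(1000*np.hypot(*(q-[gx,gy]).T).min(),1) for gy in np.arange(-.002,.0021,.001)])
# radial profile about nominal
c=[.0142,.0003];r=q-c;ang=np.degrees(np.arctan2(r[:,1],r[:,0]))
for a in range(-180,180,20):
    k=(ang>=a)&(ang<a+20)
    if k.any():rr=np.hypot(*r[k].T)*1000;print(a,rr.min().round(1),rr.max().round(1),end=' | ')
E
```

```text
tool-frame ring x -0.002623564093197422 0.02893855681993351 y -0.019476829111294773 0.01955049784618884
axle in tool [0.01418217 0.00106195]
0.01 [np.float64(9.9), np.float64(10.7), np.float64(10.6), np.float64(9.7), np.float64(8.9)]
0.011 [np.float64(10.6), np.float64(11.3), np.float64(11.1), np.float64(10.3), np.float64(9.5)]
0.012 [np.float64(11.3), np.float64(12.1), np.float64(11.7), np.float64(10.9), np.float64(10.2)]
0.013 [np.float64(12.0), np.float64(12.7), np.float64(12.3), np.float64(11.6), np.float64(10.9)]
0.014 [np.float64(11.6), np.float64(12.1), np.float64(12.6), np.float64(12.3), np.float64(11.6)]
0.015 [np.float64(10.7), np.float64(11.2), np.float64(11.6), np.float64(11.6), np.float64(11.1)]
0.016 [np.float64(9.9), np.float64(10.4), np.float64(10.6), np.float64(10.6), np.float64(10.3)]
0.017 [np.float64(9.0), np.float64(9.7), np.float64(9.6), np.float64(9.6), np.float64(9.6)]
0.018 [np.float64(8.3), np.float64(8.8), np.float64(8.7), np.float64(8.6), np.float64(8.6)]
0.019 [np.float64(7.5), np.float64(7.9), np.float64(7.7), np.float64(7.6), np.float64(7.6)]
-160 15.9 21.6 | -140 14.5 22.2 | -120 15.6 19.4 | -100 15.8 19.8 | -80 15.7 19.4 | -60 13.2 19.3 | -40 12.7 17.7 | -20 13.2 15.4 | 0 12.4 14.8 | 20 12.8 16.9 | 40 13.3 19.4 | 60 14.5 19.5 | 80 15.3 19.5 | 100 13.6 19.5 | 120 13.0 20.0 | 140 14.2 20.6 |
```

{"method": "play_rows", "body": {"targets": "0.0005 0.0012 0 0 1; 0.0005 0.0012 0.003 0 1; 0.0005 0.0012 0.006 0 1; 0.0005 0.0012 0.009 0 1; 0.0005 0.0012 0.012 0 1"}}

```text
time_s: 6.6
position: [0.5355, -0.0348, 0.1813]
tool_rot: [[0.914, 0.405, -0.0], [0.405, -0.914, 0.0], [-0.0, -0.0, -1.0]]
ft_force: [0.1, -0.0, -1.7]
grip_width: 0.0372
```

{"method": "play_rows", "body": {"targets": "0 0 0 0 1; 0 0 0 0 1"}}

```text
time_s: 6.8
position: [0.5356, -0.0348, 0.1817]
tool_rot: [[0.914, 0.405, -0.0], [0.405, -0.914, 0.0], [-0.0, -0.0, -1.0]]
ft_force: [-0.3, 0.4, -1.8]
grip_width: 0.0376
```

```bash
python3 - <<'E'
from meas import *
d=grab('wrist','w7');s=status.observe();print(s['position'],s['tool_rot'][:,2],s['ft_force'],s['wrist_torque'],s['grip_width'])
meas('w7',s['position'][2]-.1068)
im=cv2.imread('pics/w7.png');cv2.imwrite('pics/w7a.png',cv2.resize(im[150:260,260:370],None,fx=5.4,fy=5.4,interpolation=cv2.INTER_CUBIC))
d=grab('scene','s7');im=cv2.imread('pics/s7.png');cv2.imwrite('pics/s7a.png',cv2.resize(im[210:280,280:350],None,fx=8,fy=8,interpolation=cv2.INTER_CUBIC))
E
```

```text
[ 0.53569565 -0.03484019  0.18179088] [ 1.46956336e-04 -2.77976892e-05 -9.99999989e-01] [ 0.05839083  0.02746599 -1.5598022 ] [ 0.01484996 -0.03647823 -0.00187561] 0.037242315352809245
ring depth z 0.07574664753700328 bbox 290 338 188 227
width y 0.03830952222557246 len x 0.03164501151109628
ring centre [ 0.54831526 -0.02953253] in tool [0.01368796 0.00025591]
```

View pics/w7a.png

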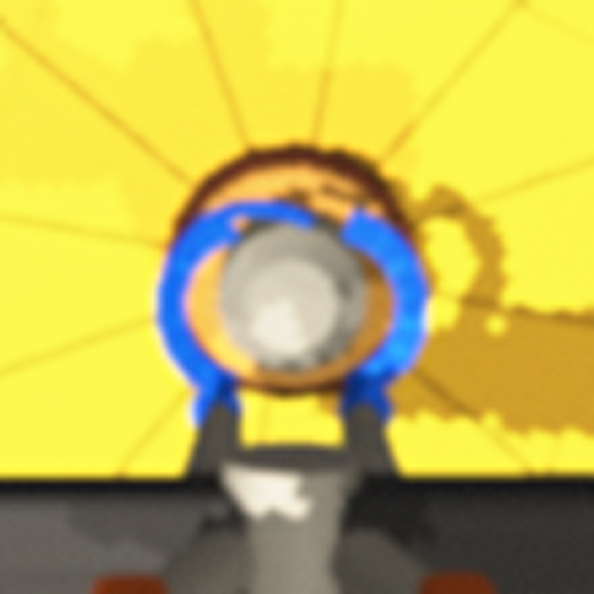

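View pics/s7a.png

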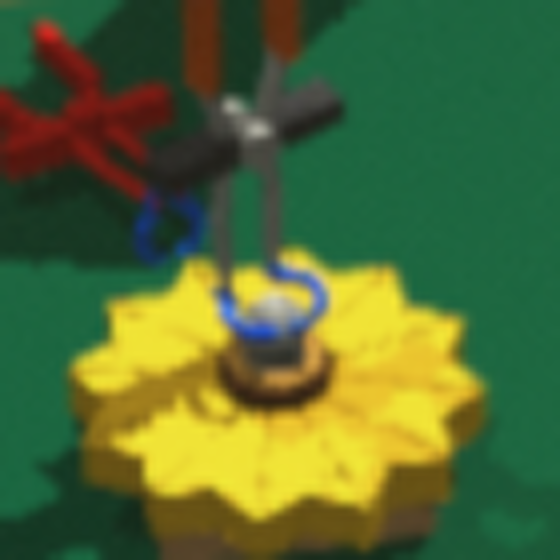

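The ring sits around the axle tip, centred, with no contact force. I'll continue slowly.

{"method": "play_rows", "body": {"targets": "0 0 0.002 0 1; 0 0 0.004 0 1; 0 0 0.006 0 1; 0 0 0.008 0 1"}}

```text
time_s: 7.3
position: [0.5356, -0.0348, 0.1735]
tool_rot: [[0.914, 0.405, -0.0], [0.405, -0.914, 0.0], [-0.0, -0.0, -1.0]]
ft_force: [-0.6, 0.3, -1.3]
grip_width: 0.0377
```

```bash
python3 - <<'E'
from meas import *
d=grab('wrist','w8');s=status.observe();print(s['position'],s['tool_rot'][:,2],s['ft_force'],s['wrist_torque'],s['grip_width'])
meas('w8',s['position'][2]-.1068)
im=cv2.imread('pics/w8.png');cv2.imwrite('pics/w8a.png',cv2.resize(im[150:260,260:370],None,fx=5.4,fy=5.4,interpolation=cv2.INTER_CUBIC))
E
```

```text
[ 0.53543507 -0.03478341  0.17314691] [-7.57663989e-04  2.31720163e-04 -9.99999686e-01] [-0.8553397   0.20119569 -1.7685047 ] [-0.00889337 -0.03579331 -0.0268992 ] 0.03740849700306132
ring depth z 0.06757151310056148 bbox 290 338 187 227
width y 0.03842512005096316 len x 0.032480711747899016
ring centre [ 0.54896141 -0.02928218] in tool [0.01459544 0.00044535]
```

View pics/w8a.png

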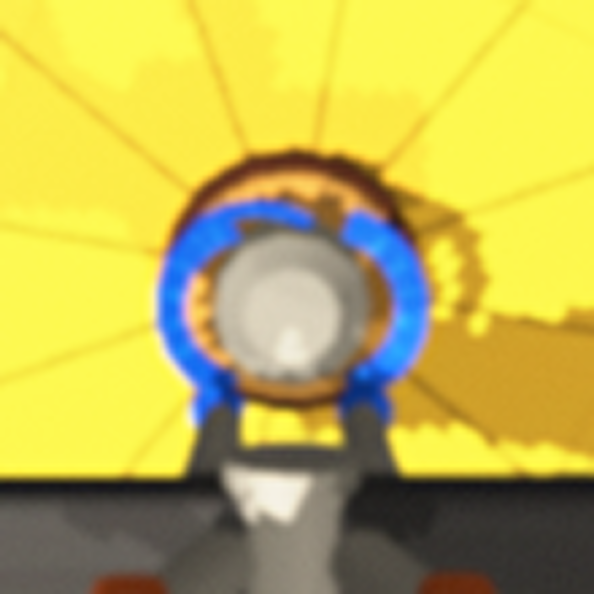

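{"method": "play_rows", "body": {"targets": "0 0 0.002 0 1; 0 0 0.004 0 1; 0 0 0.006 0 1; 0 0 0.008 0 1; 0 0 0.008 0 1"}}

```text
time_s: 7.85
position: [0.5355, -0.0348, 0.1654]
tool_rot: [[0.914, 0.405, -0.001], [0.405, -0.914, 0.0], [-0.0, -0.0, -1.0]]
ft_force: [-1.2, -0.1, -1.6]
grip_width: 0.0375
```

{"method": "play_rows", "body": {"targets": "0 0 0 0 1; 0 0 0 0 1; 0 0 0 0 1; 0 0 0 0 1; 0 0 0 0 1"}}

```text
time_s: 8.35
position: [0.5356, -0.0348, 0.1658]
tool_rot: [[0.914, 0.405, 0.0], [0.405, -0.914, -0.0], [0.0, 0.0, -1.0]]
ft_force: [0.5, 0.4, -2.3]
grip_width: 0.0376
```

```bash
python3 - <<'E'
from meas import *
d=grab('wrist','w9');s=status.observe();print(s['position'],s['tool_rot'][:,2],s['ft_force'],s['wrist_torque'],s['grip_width'])
meas('w9',s['position'][2]-.1068)
im=cv2.imread('pics/w9.png');cv2.imwrite('pics/w9a.png',cv2.resize(im[150:260,260:370],None,fx=5.4,fy=5.4,interpolation=cv2.INTER_CUBIC))
d=grab('scene','s9');im=cv2.imread('pics/s9.png');cv2.imwrite('pics/s9a.png',cv2.resize(im[210:280,280:350],None,fx=8,fy=8,interpolation=cv2.INTER_CUBIC))
P=depthpts(d);hsv=cv2.cvtColor(im,cv2.COLOR_BGR2HSV);m=cv2.inRange(hsv,(105,120,60),(130,255,255));
for w in ((300,330),(375,405)):
  mm=m.copy();mm[:, :w[0]]=0;mm[:,w[1]:]=0;mm[:235]=0;mm[262:]=0;q=P[mm>0];print(len(q),np.median(q,0),[mm.nonzero()[i].mean() for i in (1,0)])
print('proj groove',proj(d,[.5484,-.0292,.058]))
E
```

```text
[ 0.53563747 -0.03484543  0.16573421] [ 1.67784710e-05 -8.80497975e-06 -1.00000000e+00] [ 1.02223694 -1.28689334 -1.90148962] [ 0.01875134 -0.02568749  0.02963946] 0.03749119023651347
ring depth z 0.059833425431723763 bbox 290 338 188 227
width y 0.0383872710495039 len x 0.03165962827085317
ring centre [ 0.54834583 -0.02958595] in tool [0.0137496  0.00033601]
28 [ 0.5522296  -0.03599042  0.0595829 ] [np.float64(311.42857142857144), np.float64(251.42857142857142)]
27 [0.57245364 0.19849386 0.06059137] [np.float64(391.5925925925926), np.float64(245.77777777777777)]
proj groove [[313.49368884 252.87196916]]
```

View pics/w9a.png

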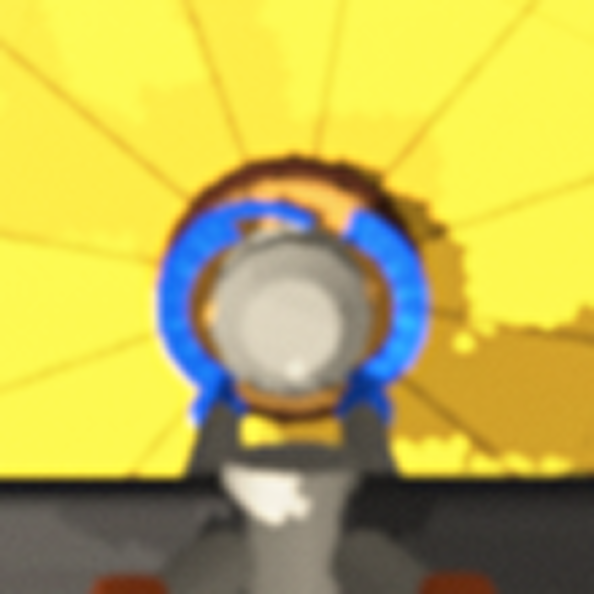

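View pics/s9a.png

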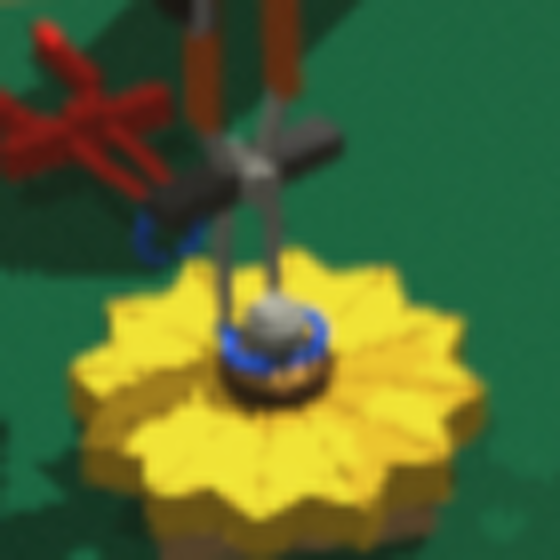

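```bash
python3 -c "
from rig import env,status
print(env.close_job()); s=status.observe(); print(s['position'],s['ft_force'],s['grip_width'])"
```

```text
the job is handed in; nothing more can be done
None
the job is handed in; nothing more can be done
```

I took the pliers out of the stand by their handles and squeezed them so the ring was spread. I slid the ring upright down the bare axle (the sun at about x 0.548, y −0.029) to the dark groove. I handed the job in with the pliers still gripped at the 45 N setting.

Last checks before handing in:
- **Spread:** the ring measured about 38 mm across, which means fully spread.
- **Sideways position:** the ring centre was within about 1 mm of the axle centre in the wrist camera.
- **Upright and force:** the tool was vertical. The wrist force was about 2 N, roughly the weight of the pliers, so there was no sign of contact with the axle.
- **Height (readings disagreed slightly):** arm position and wrist depth put the ring at about 59 mm. The scene camera, compared with the ring already fitted on the other sun, suggested about 57 mm. Both are within 3 mm of the 58 mm groove.
- **Grip opening (disagreed):** the gripper read 37.5 mm, against the 42 mm expected at the handles' stop. I took the ring's measured width as proof of full spread.

I did not measure the bystanders again at the end. No move went near them and nothing looked disturbed in the last pictures. The job gave no verdict when handed in.

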